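# Dispense one gear and hold it up level

## Robot

A 7-joint arm with a two-finger parallel gripper is mounted at the origin on a cart in front of the work surface, level with it; the furniture and walls round the work are solid. World frame = base frame: x ahead of the robot, y to its left, z up, the work surface at z = 0. Lengths are in m, angles in rad, forces in N, time in s.
With the tool pointing down it reaches from about 0.35 to 0.9 m from the base axis. Payload 19.9 kg.
Tool frame: the origin (TCP) lies on the centre line of the jaws, within the pads' length; the fingertips stand 8 mm ahead of it and the grasp point (between the pads) lies 11 mm behind it; z points along the fingers, y is the direction in which the jaws open and shut (so a half turn about z gives the same grasp; the last joint's range is limited). The gripper opens to 85 mm and grips with 20 to 120 N. Pads are 22 mm wide; open, the fingers measure 114 mm over their backs; the gripper's body (76 mm by 85 mm) begins 54 mm behind the grasp point. The pads swing forward as they close: fully open they stand 13 mm farther back than shut.
Start: joints at [-1.387, 0.417, -0.01, 1.614, 0.005, 1.111, -0.053], TCP at [0.139, 0.609, 0.239] pointing down, gripper open.
Joint ranges: [-2.81, 2.81], [-0.39, 2.02], [-1.27, 1.25], [0.06, 2.57], [-1.19, 4.33], [0.19, 2], [-2.82, 2.82]. Speed limits (rad/s): [1.89, 1.89, 2.39, 2.39, 3.01, 3.01, 3.01].

## Interface

Orientations are given as [roll, pitch, yaw] about the fixed x, y, z axes, in that order (R = Rz(yaw) Ry(pitch) Rx(roll)).
In Python, from cell import ctrl, observe, get_image, get_calibration, regions_of, spot_point gives the robot as it stands. Calls block until the motion is done:
- ctrl.move_pose(position, orientation): joint-space move of the TCP to a pose.
- ctrl.move_straight(position, ori=None, v=0.15): straight line of the TCP; ori=None keeps the orientation; v is the mean speed in m/s.
- ctrl.goto_joints(angles): joint-space move.
- ctrl.grip(opening, newtons=None): opening from 0.0 (shut) to 1.0 (fully open); newtons is the grip in N (None keeps the last); returns when the fingers have stopped.
- ctrl.wait(seconds).
- ctrl.solve_ik(position, orientation): joint angles nearest the present ones, or None.
- observe(): the state.
- get_image(name): name is "scene" or "top"; returns (picture, depth): 420x560x3 uint8, red, green, blue; 420x560 float32, m along the optical axis (not along the pixel's ray), 0 where there is no reading.
- get_calibration(name): a dict with "intrinsics" (3x3 intrinsics, pixels), "R" (3x3) and "t" (3): a world point X has camera coordinates R X + t. Camera axes: x right, y down, z forward; pixel columns grow to the right and rows downward; lengths in m; the calibration is good to about 2 mm. A picture is of the moment at which its call begins. get_calibration takes no time and is no camera call.
A pose or a line that the arm cannot do raises ctrl.MotionError and nothing moves.
- ctrl.close_job(): hands the job in, once; it reports no verdict.
Trained networks look in the newest picture that a camera, given by its name, has taken for a name from the list of things; names that differ only in an ending like _2 or _b are one class to them, and where a whole thing is asked for, a point or a joint stands for the part that bears it (a point fixed in the world has none). Each returns a list of dicts, best first, with "p" (0 to 1); they miss things now and then, are a little off and sometimes report something else, mostly with a low value. They report only what shows in the picture. A call takes as long as a camera call. They do not tell look-alikes from the thing itself.
- regions_of(camera, query): "mask" (420x560 bool, what is visible of it) and "rect" ([left, top, right, bottom] in pixels, round what is visible of it).
- spot_point(camera, query): "pixel" ([column, row] in pixels: a listed point, or the origin of a listed thing).
The state is a dict: "time_s": time; "q": joint angles; "qvel": joint speeds; "joint_torque": joint torques, N m; "tool_pos": TCP position; "tcp_rot": TCP orientation; "ft_force": force on the tool from outside, world axes, zero at the start; "ft_torque": the same for the moment, N m; "grip_width": opening from 0.0 (shut) to 1.0 (fully open).
Only numpy, scipy, OpenCV 4.12 (cv2) and the standard library are available. Lean on these libraries where they do the work, as an engineer would, in place of code of your own. Each camera call takes 0.05 s, during which the arm holds its last target. There are 200 camera calls.

## Task

Feed one gear out of the magazine: pull the dispenser's red sprung lever all the way towards the landing tongue, then ease it slowly all the way home before letting go, so that the next gear drops into place. Then pick the fed gear up off the tongue by its rim and hold it level and still in the air, about 20 cm above the bench; the program finishes while the gripper is still holding it up there. Leave the other two gears in the magazine and do not shift the plug gauge, the pin cup or the micrometer.

Things in the scene. Friction and masses are not known exactly. Their poses are not given: they have to be found in the camera images.
- dispenser: Gear dispenser fixed to the bench: foot plate 150x150x10 mm, green square magazine (outside 64x64 mm, top 62 mm up) at (20, 0), in front of it a bare landing tongue 40 mm wide, 10 mm high, ending in a 3 mm lip at x = -82. Origin on the bench; x points from tongue to magazine (away from the robot), y left, z up. The lever turns a pusher that drives the lowest gear out onto the tongue.
- landing (a point): Top of the landing tongue (10 mm above the bench), where the centre of the fed gear comes to lie after a full lever stroke, to within about 10 mm.
- magazine (a point): Centre of the magazine floor, 10 mm above the bench. The lowest gear sits here with its underside on this floor.
- lever_pivot (a point): Vertical pivot axis of the lever, 50 mm above the bench, at (75, 65) mm in the dispenser's frame, on a grey housing 42 mm high.
- lever_grip (a point): On the axis of the lever's upright round red handle (18 mm diameter, red part 65 to 119 mm above the bench); this point is 98 mm above the bench, 100 mm from the pivot axis, and moves with the lever. At home the lever points along the dispenser's +y, turned 0.30 rad towards its +x.
- feed_lever (a joint): Lever angle in rad about the vertical pivot: 0 = home, 0.82 = stop; grows (anticlockwise from above) as the handle is pulled towards the dispenser's -x. The pusher moves 92 mm per rad. A spring pulls it home: about 3 N at the handle at home, 14 N at full stroke. Let go early it snaps back; keep the return under 2.5 rad/s (0.25 m/s at the handle).
- gear_1: The lowest gear in the magazine, the one to be fed out and held up: bright steel spur gear lying flat, 52 mm over the teeth, 14 mm thick, about 0.12 to 0.24 kg. Origin at the centre of its underside, z axis along its bore (up when level).
- gear_2: Identical gear lying on gear_1 in the magazine; drops to the magazine floor when the lever has returned home, and stays there.
- gear_3: Identical gear on top of gear_2; stays in the magazine.
- plug_gauge: Bystander: black cylindrical gauge 28 mm in diameter standing upright, 100 mm tall. Origin at its foot.
- pin_cup: Bystander: clear cup of coloured pins, 70 mm in diameter, 53 mm tall. Origin at its foot.
- micrometer: Bystander: micrometer lying flat, 56x137x16 mm. Origin under its centre.
Not all that is in view belongs to the job. Leave any orange look-alike of the gear_3 alone.

How it is judged:
On the way, in this order (a step that is already met when the one before it is completed fails the run):
1. the lever is pulled through its stroke (past 0.75 rad) and the lowest gear lies out on the landing tongue (value of joint feed_lever above 0.75 rad and x of gear_1 in the frame of dispenser below -0.036 m), for 0.1 s.
2. the lever is back home and the next gears have dropped into place (value of joint feed_lever below 0.06 rad and horizontal distance between each of gear_2, gear_3 and magazine below 0.008 m and z of gear_2 in the frame of dispenser between 0.006 and 0.014 m and z of gear_3 in the frame of dispenser between 0.02 and 0.028 m and z of gear_1 in the frame of dispenser between 0.006 and 0.016 m), for 0.2 s.
3. the fed gear is held in the air, level and still, for 1.5 s (height (world z) of gear_1 between 0.13 and 0.33 m and angle between gear_1's own z axis and vertical below 0.14 rad and linear speed of gear_1 below 0.02 m/s and angular speed of gear_1 below 0.2 rad/s and contact force between gear_1 and the fingers above 1 N and contact force between gear_1 and dispenser below 0.05 N), for 1.5 s.
At the end, for the whole second after the job is handed in: The gripper holds gear_1, underside 0.13 to 0.33 m up, tilt under 0.14 rad, still (under 0.02 m/s, 0.2 rad/s), clear of the dispenser; lever home (under 0.06 rad); gear_2 on the magazine floor with gear_3 on it (within 8 mm of the axis); bystanders moved under 20 mm (all of step 3 and value of joint feed_lever below 0.06 rad and horizontal distance between each of gear_2, gear_3 and magazine below 0.008 m and z of gear_2 in the frame of dispenser between 0.006 and 0.014 m and z of gear_3 in the frame of dispenser between 0.02 and 0.028 m and distance of each of plug_gauge, pin_cup, micrometer from where it was at the start of the episode below 0.02 m); the arm keeps its last pose, push and grip.
It fails at once if the lever snaps back instead of being eased (faster than 2.5 rad/s) (velocity of joint feed_lever below -2.5 rad/s).
It fails at once if the fed gear is tipped by more than 0.4 rad (angle between gear_1's own z axis and vertical above 0.4 rad).
It fails at once if the plug gauge is shifted by more than 20 mm or toppled (distance of plug_gauge from where it was at the start of the episode above 0.02 m or angle between plug_gauge's own z axis and vertical above 0.3 rad).
It fails at once if the pin cup is shifted by more than 20 mm or toppled (distance of pin_cup from where it was at the start of the episode above 0.02 m or angle between pin_cup's own z axis and vertical above 0.3 rad).
It fails at once if the micrometer is shifted by more than 20 mm or toppled (distance of micrometer from where it was at the start of the episode above 0.02 m or angle between micrometer's own z axis and vertical above 0.3 rad).
It also fails if it takes over 58 s, if anything falls off the work surface, if the arm or the gripper's body presses on something with over 40 N, if the wrist force passes 120 N, or if a joint passes its speed limit or range.

## Working session

There is one attempt and no reset: what is moved stays moved. The work goes in short steps, each a Python script; the robot and the scene stay as the last script left them, time stands still between calls to the robot, and variables do not carry over. Pictures are saved under pics/ and viewed, about 8 in all and at most 12, crops included, and the job is handed in when it is done.

```bash
mkdir -p pics; ls
cat > h.py <<'E'
import numpy as np, cv2
from cell import ctrl, observe, get_image, get_calibration, regions_of, spot_point
def ray(cam,px):
    c=get_calibration(cam);K=np.array(c["intrinsics"]);R=np.array(c["R"]);t=np.array(c["t"])
    d=R.T@np.linalg.inv(K)@np.array([px[0],px[1],1.]);return -R.T@t,d
def at_z(cam,px,z):
    o,d=ray(cam,px);return o+d*(z-o[2])/d[2]
def cloud(cam,depth):
    v,u=np.mgrid[:depth.shape[0],:depth.shape[1]]
    o,_=ray(cam,(0,0));c=get_calibration(cam)
    D=np.stack([u,v,np.ones_like(u)],-1)@np.linalg.inv(c["intrinsics"]).T@np.array(c["R"])
    return o+D*depth[...,None]
def proj(cam,X):
    c=get_calibration(cam);p=np.array(c["intrinsics"])@(np.array(c["R"])@np.array(X)+np.array(c["t"]));return p[:2]/p[2]
def save(name,im): cv2.imwrite("pics/"+name,im[...,::-1])
E
python3 - <<'E'
from h import *
np.set_printoptions(precision=4,suppress=True)
Z=dict(landing=.01,magazine=.01,lever_pivot=.05,lever_grip=.098,dispenser=0,plug_gauge=0,pin_cup=0,micrometer=0,gear_3=.038)
for cam in("scene","top"):
    im,d=get_image(cam);save(cam+"0.png",im)
    print(cam,ray(cam,(280,210)))
    for n,z in Z.items():
        for r in spot_point(cam,n)[:2]: print(n,round(r["p"],2),np.array(r["pixel"]),at_z(cam,r["pixel"],z)[:2])
print(observe())
E
```

```text
pics
scene (array([ 0.1542, -0.5037,  0.4806]), array([ 0.4227,  0.7795, -0.4626]))
landing 0.64 [269.9 267.4] [0.4411 0.0766]
magazine 0.62 [297.6 252.4] [0.5187 0.0936]
magazine 0.47 [298.7 218.9] [0.6006 0.2213]
lever_pivot 0.61 [299.7 216.6] [0.5705 0.1679]
lever_grip 0.9 [282.7 183.8] [0.5784 0.2605]
dispenser 0.62 [290.6 260.9] [0.4965 0.0863]
plug_gauge 0.58 [390.3 242.6] [0.7301 0.0279]
pin_cup 0.89 [326.9 200.3] [0.7355 0.2871]
micrometer 0.91 [187.3 245.3] [0.3237 0.2662]
micrometer 0.22 [301.6 216. ] [0.6248 0.246 ]
gear_3 0.9 [250.2 309.1] [ 0.341  -0.0442]
gear_3 0.79 [328.  288.4] [ 0.4832 -0.0683]
top (array([0.3927, 0.1239, 1.2098]), array([ 0.133 ,  0.0106, -0.9911]))
landing 0.63 [298.7 258.3] [0.4461 0.0937]
magazine 0.82 [297.8 228.7] [0.5121 0.0964]
magazine 0.27 [210.7 311.4] [0.3269 0.286 ]
lever_pivot 0.68 [262.9 205.5] [0.5578 0.1736]
lever_grip 0.94 [215.9 190.7] [0.581  0.2705]
dispenser 0.55 [298.6 238. ] [0.4921 0.0941]
dispenser 0.24 [212.9 130.9] [0.7374 0.2943]
plug_gauge 0.67 [325.1 131.4] [0.739  0.0355]
pin_cup 0.81 [212.6 131.6] [0.7357 0.295 ]
micrometer 0.65 [210.3 311.7] [0.3257 0.2882]
gear_3 0.69 [351.2 227.2] [ 0.5141 -0.0194]
gear_3 0.68 [349.1 175.6] [ 0.6285 -0.015 ]
{'time_s': 1.0, 'q': array([-1.3875,  0.4174, -0.0103,  1.6136,  0.0047,  1.1107, -0.053 ]), 'qvel': array([-0.0003,  0.0009, -0.0003,  0.0011, -0.0011, -0.0003,  0.0008]), 'joint_torque': array([  0.0003, -86.4184,   0.6786, -43.5211,   0.0192,   0.0019,
        -0.    ]), 'tool_pos': array([0.1393, 0.6093, 0.2393]), 'tcp_rot': array([-3.1416,  0.0001,  2.9168]), 'ft_force': array([-0.7537,  0.9341, -1.037 ]), 'ft_torque': array([-0.0287,  0.0345,  0.0182]), 'grip_width': 0.9974381591952803}
```

View pics/scene0.png

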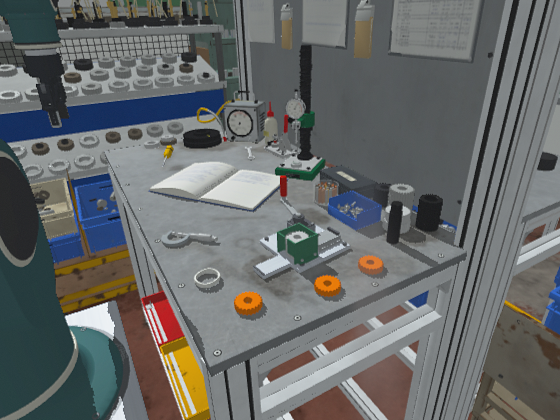

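View pics/top0.png

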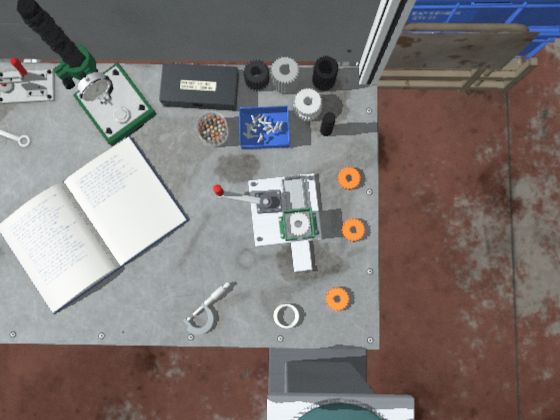

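The scene view shows the dispenser at (290,250), with the red handle at (283,187). The top view shows the magazine at (298,225), tongue at (302,258), handle at (218,190) and plug gauge at (327,123). The orange gears are look-alikes. Next I'll refine the dispenser pose using depth.

```bash
cat > m.py <<'E'
from h import *
from scipy.optimize import least_squares
np.set_printoptions(precision=4,suppress=True)
im,d=get_image("top");P=cloud("top",d);I=im.astype(int);r,g,b=I[...,0],I[...,1],I[...,2]
x,y,z=P[...,0],P[...,1],P[...,2]
near=(abs(x-.5)<.2)&(abs(y-.12)<.2)
red=near&(r>120)&(g<80)&(b<80)&(z>.06)
print("red",red.sum(),P[red].mean(0),P[red].max(0),P[red].min(0)); top=red&(z>.112);print("redtop",top.sum(),P[top].mean(0))
gr=near&(g>r+25)&(g>b+10)&(z>.05)
print("green",gr.sum(),P[gr].mean(0),np.median(z[gr]));R=cv2.minAreaRect((P[gr][:,:2]*1000).astype(np.float32));print(R)
tg=(abs(x-.43)<.07)&(abs(y-.09)<.06)&(z>.006)&(z<.03)&(r>170)
print("tongue",cv2.minAreaRect((P[tg][:,:2]*1000).astype(np.float32)))
pl=(abs(x-.5)<.12)&(abs(y-.1)<.12)&(z>.006)&(z<.03)&(r>170)
print("plate",cv2.minAreaRect((P[pl][:,:2]*1000).astype(np.float32)))
vis=im[150:290,180:400];save("t1.png",cv2.resize(vis,None,fx=3.5,fy=3.5,interpolation=cv2.INTER_CUBIC))
obs=[];
L=dict(magazine=(20,0),lever_pivot=(75,65),lever_grip=(104.6,160.5),dispenser=(0,0))
Z=dict(magazine=.01,lever_pivot=.05,lever_grip=.098,dispenser=0)
A=[];B=[]
get_image("scene")
for cam in("top","scene"):
    for n in L:
        q=spot_point(cam,n)
        if q: A.append(L[n]);B.append(at_z(cam,q[0]["pixel"],Z[n])[:2]*1000)
A=np.array(A,float);B=np.array(B)
f=lambda p:(np.c_[p[0]+np.cos(p[2])*A[:,0]-np.sin(p[2])*A[:,1],p[1]+np.sin(p[2])*A[:,0]+np.cos(p[2])*A[:,1]]-B).ravel()
s=least_squares(f,[490,93,.08],loss="soft_l1",f_scale=3);print(s.x,s.fun.reshape(-1,2))
E
python3 m.py
```

```text
red 50 [0.582  0.2656 0.116 ] [0.5894 0.2723 0.1226] [0.575  0.2581 0.0675]
redtop 45 [0.5826 0.2654 0.1184]
green 214 [0.5182 0.0972 0.0877] 0.061437401522522084
((473.7166748046875, 94.8217544555664), (158.6393280029297, 66.76685333251953), 3.0601727962493896)
tongue ((430.6732177734375, 90.69988250732422), (153.5355987548828, 101.09618377685547), 8.506966590881348)
plate ((500.86248779296875, 95.0497817993164), (238.22250366210938, 230.0458984375), 0.028945785015821457)
[497.0884  89.5335   0.1253] [[ -72.3832 -186.0629]
 [  -1.9711   -3.1873]
 [   2.7887   -9.2181]
 [   0.3688    3.4425]
 [   6.936    -1.4506]
 [  -1.6537    6.9549]
 [  -1.0247   10.8449]
 [   2.4568    1.6341]]
```

View pics/t1.png

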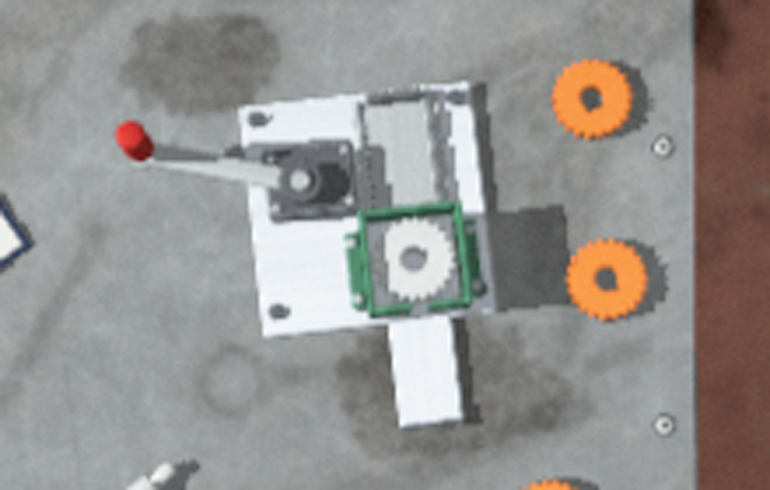

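Run:
```python
from h import *
np.set_printoptions(precision=4,suppress=True)
w=lambda u,v,z:at_z("top",((u+.5)/3.5-.5+180,(v+.5)/3.5-.5+150),z)[:2]
TL,TR,BL,BR=[w(*p,.01) for p in((240,105),(470,82),(264,337),(493,312))]
a=lambda p,q:np.arctan2(*(q-p)[::-1])
print("plate",TL,TR,BL,BR,"yaw",a(BL,TL),a(BR,TR),a(TR,TL)-np.pi/2,a(BR,BL)-np.pi/2,(TL+TR+BL+BR)/4)
t1,t2=w(400,427,.012),w(463,420,.012);print("tip",t1,t2,(t1+t2)/2,a(t2,t1)-np.pi/2)
g=[w(*p,.062) for p in((358,213),(465,203),(472,304),(370,315))];print("mag",g,np.mean(g,0),a(g[1],g[0])-np.pi/2,a(g[2],g[1]))
print("gear",w(416,259,.052),"pivot",w(300,180,.055))
print("axis tip->mag",a((t1+t2)/2,np.mean(g,0)),np.linalg.norm((t1+t2)/2-np.mean(g,0)))
print("handle bot",)
```

```text
plate [0.6221 0.2096] [0.639  0.0612] [0.4723 0.1912] [0.4902 0.0456] yaw 0.12245416648201428 0.10428632344272222 0.11329738330050776 0.1222639116646902 [0.5559 0.1269]
tip [0.4164 0.104 ] [0.4214 0.0643] [0.4189 0.0842] 0.12405942273574633
mag [array([0.5458, 0.132 ]), array([0.5528, 0.0665]), array([0.4907, 0.0618]), array([0.4831, 0.1239])] [0.5181 0.096 ] 0.10669833140176688 0.07517506629895512
gear [0.5189 0.0959] pivot [0.5668 0.1683]
axis tip->mag 0.11915042377322979 0.09988774337545654
handle bot
```

```bash
cat >> h.py <<'E'
np.set_printoptions(precision=4,suppress=True)
YAW=.116;O=np.array([.499,.0935])
def W(x,y): c,s=np.cos(YAW),np.sin(YAW);return O+np.array([c*x-s*y,s*x+c*y])
PIV=W(.075,.065)
def lev(th,z=.087,flip=0):
    f=np.pi/2+YAW-.3+th;return np.r_[PIV+.1*np.array([np.cos(f),np.sin(f)]),z],np.array([np.pi,0,(f+flip*np.pi+np.pi)%(2*np.pi)-np.pi])
def theta():
    p=observe()["tool_pos"][:2]-PIV;return np.arctan2(p[1],p[0])-(np.pi/2+YAW-.3),np.linalg.norm(p)
E
python3 - <<'E'
from h import *
for fl in(0,1):
    for th in(0,.4,.85): print(fl,th,lev(th,flip=fl),ctrl.solve_ik(*lev(th,flip=fl)))
    p=np.r_[W(-.052,0),.012]
    y=YAW+fl*np.pi;y=(y+np.pi)%(2*np.pi)-np.pi
    print("gear",p,ctrl.solve_ik(p,[np.pi,0,y]))
print("hi",lev(0,.2))
for fl in (0,1):
  try:
    ctrl.move_pose(*lev(0,.2,fl));break
  except ctrl.MotionError as e: print(e)
print(fl,observe()["time_s"],observe()["tool_pos"],observe()["q"])
im,_=get_image("scene");save("s1.png",cv2.resize(im[100:300,180:450],None,fx=2.8,fy=2.8))
E
```

```text
0 0 (array([0.5843, 0.2651, 0.087 ]), array([3.1416, 0.    , 1.3868])) [-0.8568  0.6808  0.5399  1.6963 -0.4311  0.8855 -0.3217]
0 0.4 (array([0.5445, 0.2644, 0.087 ]), array([3.1416, 0.    , 1.7868])) [-0.8379  0.6041  0.4484  1.7912 -0.3422  0.8239 -0.0075]
0 0.85 (array([0.5042, 0.2454, 0.087 ]), array([3.1416, 0.    , 2.2368])) [-0.7968  0.5228  0.3672  1.9035 -0.2627  0.762   0.383 ]
gear [0.4473 0.0875 0.012 ] [-0.6901  0.5603  0.5127  2.1817 -0.5468  0.5252 -1.2153]
1 0 (array([0.5843, 0.2651, 0.087 ]), array([ 3.1416,  0.    , -1.7548])) [-0.3944  0.6179 -0.1091  1.6788  0.0841  0.8494  2.4185]
1 0.4 (array([0.5445, 0.2644, 0.087 ]), array([ 3.1416,  0.    , -1.3548])) [-0.3599  0.5692 -0.1884  1.7737  0.1396  0.8117  2.7421]
1 0.85 (array([0.5042, 0.2454, 0.087 ]), array([ 3.1416,  0.    , -0.9048])) [-1.2773  0.8032  1.0799  1.9177 -0.8679  0.9823 -2.2582]
gear [0.4473 0.0875 0.012 ] [-0.4376  0.5087  0.2082  2.1739 -0.2206  0.4782  1.6281]
hi (array([0.5843, 0.2651, 0.2   ]), array([3.1416, 0.    , 1.3868]))
0 3.5333 [0.5836 0.2665 0.1999] [-0.8654  0.5348  0.5455  1.6223 -0.3068  1.071  -0.415 ]
```

Run:
```python
from h import *
ctrl.wait(.3);print(observe()["tool_pos"])
ctrl.move_straight(lev(0)[0],lev(0)[1],v=.1)
o=observe();print(o["time_s"],o["tool_pos"],o["ft_force"],theta())
im,_=get_image("scene");save("s2.png",cv2.resize(im[110:290,200:400],None,fx=3,fy=3))
```

```text
[0.5842 0.2653 0.2   ]
5.1667 [0.5846 0.2652 0.0876] [0.3286 0.1822 0.4469] (np.float64(-0.003022948101380374), np.float64(0.1001902620622084))
```

View pics/s2.png

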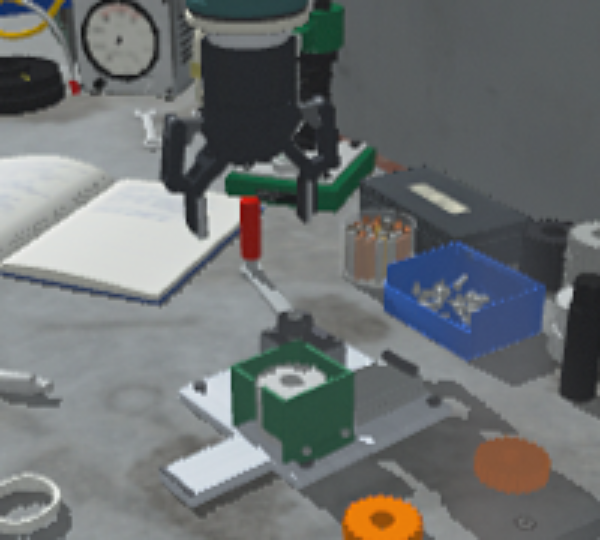

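The red handle (250,225 in the crop) stands midway between the open fingers. I'll grip it and pull.

Run:
```python
from h import *
ctrl.grip(0.0,50)
o=observe();print(o["time_s"],o["tool_pos"],o["grip_width"],o["ft_force"],theta())
for th in (.15,.32,.49,.66,.80,.84):
    ctrl.move_straight(*lev(th),v=.06)
    o=observe();print(th,o["time_s"],theta(),o["ft_force"],o["grip_width"])
ctrl.wait(.3)
o=observe();print(o["time_s"],theta(),o["ft_force"])
im,_=get_image("top");save("t2.png",cv2.resize(im[150:290,180:400],None,fx=3,fy=3))
```

```text
5.85 [0.5833 0.2653 0.0871] 0.1988370025088187 [-10.2016  -0.0197  10.251 ] (np.float64(0.009896191696537882), np.float64(0.10011217984175436))
0.15 6.25 (np.float64(0.14529776617581636), np.float64(0.10011659599789666)) [2.5886 1.7187 1.1636] 0.19668742158180422
0.32 6.6833 (np.float64(0.3134647828203809), np.float64(0.1001653083430914)) [ 5.0609  3.0502 -1.1707] 0.19881026863038023
0.49 7.1167 (np.float64(0.4816524977771983), np.float64(0.10013718509467598)) [ 5.8869  3.2057 -1.8588] 0.19844742319319925
0.66 7.55 (np.float64(0.649300689548787), np.float64(0.10011628247287453)) [ 7.2636  5.1873 -3.1406] 0.19540551216904417
0.8 7.9333 (np.float64(0.7875854445963), np.float64(0.10006220309539042)) [ 8.4807  6.6732 -4.9941] 0.19493623582368855
0.84 8.1833 (np.float64(0.8250531210185323), np.float64(0.10002368227646852)) [ 9.2211  7.3594 -5.2095] 0.19986578732527197
8.4833 (np.float64(0.8245958587734539), np.float64(0.10002748994099415)) [ 8.6548  7.6335 -3.8394]
```

View pics/t2.png

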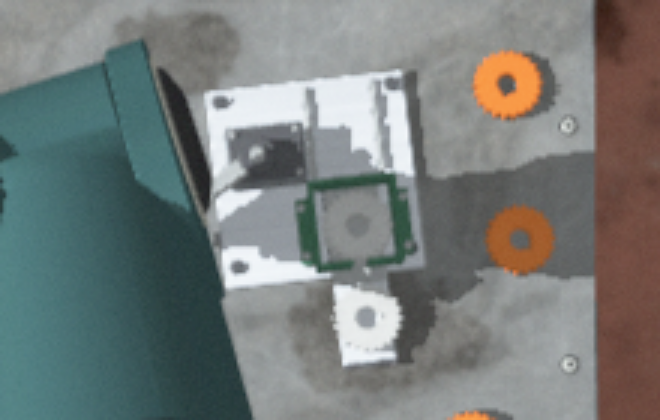

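The gear is on the tongue at crop (367,317). I'll nudge the lever to feel the stop, then ease it home.

Run:
```python
from h import *
def rep(t):
    o=observe();print(t,o["time_s"],theta(),o["ft_force"],o["grip_width"])
ctrl.move_straight(*lev(.87),v=.04);ctrl.wait(.2);rep("stop")
for th in (.72,.56,.40,.24,.10,0,-.02):
    ctrl.move_straight(*lev(th),v=.05);rep(th)
ctrl.wait(.3);rep("home")
im,_=get_image("top")
g=np.array([367,317])/3+[180,150];print("gear est",at_z("top",g,.024),W(-.052,0))
save("t3.png",cv2.resize(im[150:290,180:400],None,fx=3,fy=3))
for r in regions_of("top","gear_1"): 
    l,t,R,b=r["rect"];print(round(r["p"],2),r["rect"],at_z("top",((l+R)/2,(t+b)/2),.022))
```

```text
stop 8.9833 (np.float64(0.8329635181348409), np.float64(0.09979527586883458)) [ 24.5887  15.6128 -19.9894] 0.19505426446525767
0.72 9.4333 (np.float64(0.7008806704749222), np.float64(0.09990892292510721)) [11.7501  7.4015 -5.5895] 0.19556344133694262
0.56 9.9 (np.float64(0.5433476957315737), np.float64(0.09996641857680515)) [10.847   3.9968 -2.4711] 0.1941733353023119
0.4 10.3667 (np.float64(0.38530930467562485), np.float64(0.09995474098289878)) [ 8.9444  2.3336 -1.0245] 0.20017355850663782
0.24 10.8333 (np.float64(0.22644100579355286), np.float64(0.09997543881708099)) [ 7.9682  0.9083 -0.3865] 0.19958639936583683
0.1 11.2667 (np.float64(0.08813620798685551), np.float64(0.09988947738210704)) [6.1127 0.0587 1.4584] 0.19705035452259684
0 11.6167 (np.float64(0.008934929573048978), np.float64(0.09991606651453248)) [-9.7733 -1.1775 12.7624] 0.19588762052458822
-0.02 11.8667 (np.float64(0.005135289965222389), np.float64(0.09967146270536727)) [-22.7487  -3.4675  22.7775] 0.196929319754873
home 12.1667 (np.float64(0.00515753299136712), np.float64(0.09966572903937179)) [-23.1557  -2.2908  21.5034] 0.1890014979856194
gear est [0.4513 0.0862 0.024 ] [0.4473 0.0875]
0.86 [343.6, 217.4, 363.1, 239.4] [ 0.5132 -0.0261  0.022 ]
0.85 [286.2, 210.8, 311.1, 238.8] [0.5196 0.0949 0.022 ]
0.79 [292.8, 244.3, 309.6, 265.1] [0.4535 0.0886 0.022 ]
0.79 [339.9, 167.4, 359.8, 186.2] [ 0.629  -0.0186  0.022 ]
0.75 [325.0, 287.6, 348.0, 308.0] [0.3608 0.0109 0.022 ]
```

View pics/t3.png

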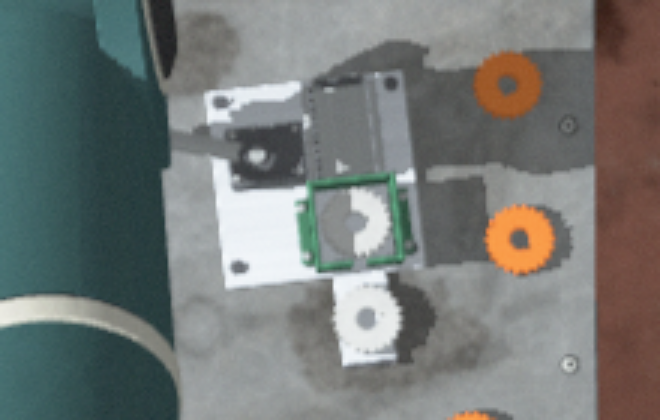

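Lever is home against its stop, and the fed gear is at crop (367,317), about (0.4525, 0.0875) in world. Release the handle and go above the gear.

Run:
```python
from h import *
def rep(t):
    o=observe();print(t,o["time_s"],o["tool_pos"],o["ft_force"],o["grip_width"])
ctrl.move_straight(*lev(.005),v=.03)
ctrl.grip(1.0);rep("open")
ctrl.move_straight(lev(0,.22)[0],v=.12)
P=W(-.0468,0);ori=[np.pi,0,YAW]
ctrl.move_pose(np.r_[P,.2],ori)
ctrl.move_straight(np.r_[P,.07],v=.12)
ctrl.wait(.2);rep("above")
im,_=get_image("scene");save("s4.png",cv2.resize(im[110:310,180:400],None,fx=3,fy=3))
```

```text
open 13.1917 [0.5838 0.2651 0.087 ] [0.0445 0.0989 0.023 ] 0.9962856969121988
above 16.8917 [0.4527 0.0883 0.0704] [ 0.0278  0.4003 -0.201 ] 0.9979607595393801
```

View pics/s4.png

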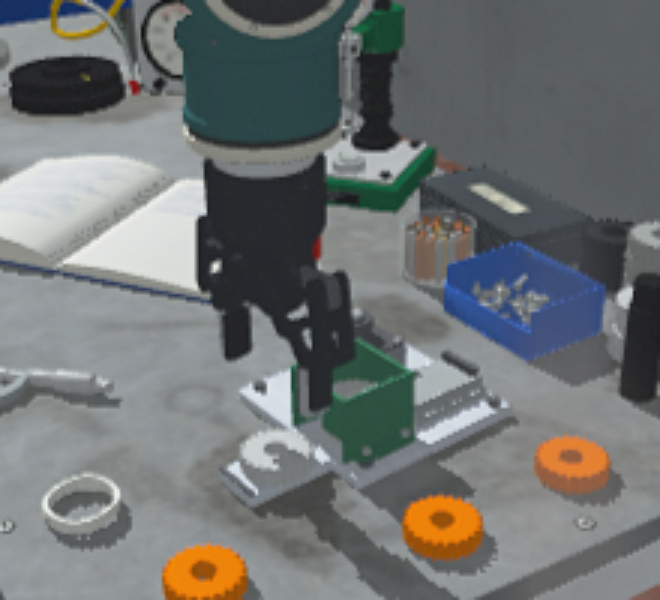

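The gripper straddles the gear (gear at crop 275,450). Descending to grip.

Run:
```python
from h import *
def rep(t):
    o=observe();print(t,o["time_s"],o["tool_pos"],o["ft_force"],o["grip_width"])
P=W(-.0468,0)
for z in(.035,.022,.012):
    ctrl.move_straight(np.r_[P,z],v=.05);rep(z)
    if abs(observe()["ft_force"][2])>8: break
ctrl.grip(0.0,50);ctrl.wait(.2);rep("grip")
im,_=get_image("scene");save("s5.png",cv2.resize(im[160:310,210:370],None,fx=4,fy=4))
```

```text
0.035 17.7917 [0.4526 0.088  0.0351] [-0.125   0.5942  0.838 ] 1.0014669699884289
0.022 18.2 [0.4524 0.0879 0.0217] [-0.5158 -0.1701 -0.6674] 1.0040375656689908
0.012 18.55 [0.4523 0.0879 0.0117] [ 0.2634  0.2166 -0.0201] 1.0017784634473772
grip 19.2 [0.4526 0.0881 0.0125] [-3.559  -0.6321 15.4271] 0.5737659342298664
```

View pics/s5.png

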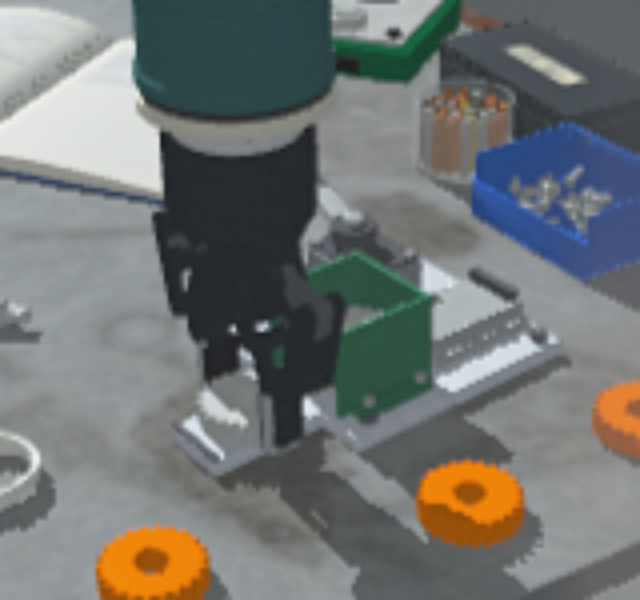

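The grip width is plausible for the gear rim (about 50 mm). Lifting slowly and then checking.

Run:
```python
from h import *
def rep(t):
    o=observe();print(t,o["time_s"],o["tool_pos"],o["ft_force"],o["grip_width"])
ctrl.grip(0.0,80);rep("80")
p=observe()["tool_pos"]
ctrl.move_straight([p[0],p[1],.03],v=.03);rep("up")
ctrl.move_straight([p[0],p[1],.205],v=.08);ctrl.wait(.5);rep("top")
im,d=get_image("scene");save("s6.png",cv2.resize(im[110:300,200:380],None,fx=3.1,fy=3.1))
C=cloud("scene",d);I=im.astype(int)
for r in regions_of("scene","gear_1"):
    l,t,R,b=map(int,r["rect"]);print(round(r["p"],2),r["rect"],np.median(C[r["mask"]],0),C[r["mask"]][:,2].min())
im,_=get_image("top");save("t6.png",cv2.resize(im[150:290,180:400],None,fx=3,fy=3))
for n in("pin_cup","plug_gauge","micrometer","lever_grip"):
    s=spot_point("top",n);print(n,s and s[0]["pixel"])
```

```text
80 19.4667 [0.4527 0.0881 0.0127] [-5.8504 -1.7418 21.9067] 0.5648437011913577
up 20.2167 [0.4526 0.0881 0.03  ] [-0.2159  0.8052 -2.7485] 0.5651362809976705
top 23.05 [0.4527 0.0881 0.205 ] [ 0.783  -0.6287 -2.3808] 0.5636906254346492
0.91 [233.4, 293.4, 266.3, 313.6] [ 0.356  -0.0003  0.0111] -0.0033196752914906313
0.85 [313.0, 275.2, 341.2, 299.3] [ 0.5086 -0.033   0.0108] -0.003740100126951751
0.61 [358.9, 258.0, 383.6, 273.7] [ 0.6244 -0.0233  0.0101] -0.004692679794713384
0.53 [291.0, 237.8, 306.2, 241.5] [0.5252 0.1077 0.0352] 0.02961148684422893
0.47 [253.6, 170.5, 274.1, 182.3] [0.4376 0.0817 0.2126] 0.005610229951027723
pin_cup [211.6, 131.0]
plug_gauge [326.4, 131.3]
micrometer [211.4, 310.6]
lever_grip [215.6, 189.4]
```

View pics/s6.png

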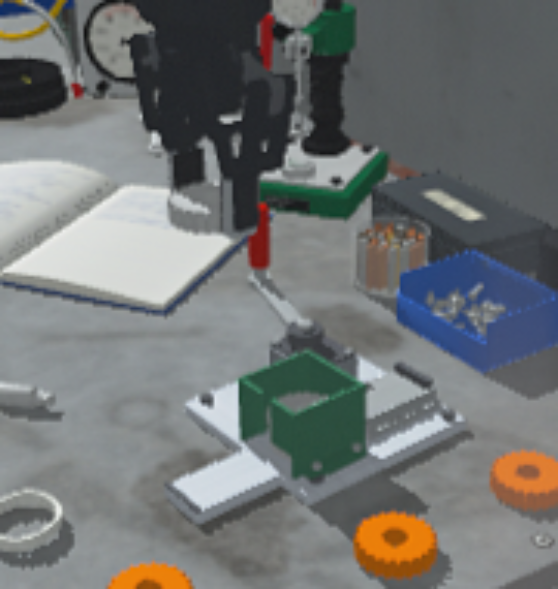

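View pics/t6.png

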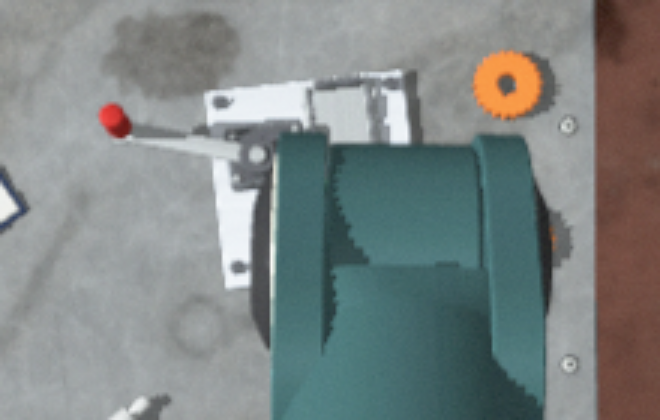

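The gear is held, the lever is home and the bystanders haven't moved. I'll check the tilt before handing in.

Run:
```python
from h import *
ctrl.wait(1.5)
im,d=get_image("scene");C=cloud("scene",d);I=im.astype(int)
m=(np.hypot(C[...,0]-.4527,C[...,1]-.0881)<.032)&(C[...,2]>.18)&(C[...,2]<.24)&(I.min(2)>90)
Q=C[m];print(len(Q),Q.min(0),Q.max(0))
# lower and upper silhouette per column -> bottom rim heights on the near rim
cols=np.where(m.any(0))[0]
for u in cols[::2]:
    r=np.where(m[:,u])[0];print(u,r[0],r[-1],C[r[0],u],C[r[-1],u])
n=Q[Q[:,2]>np.percentile(Q[:,2],50)]
A=np.c_[n[:,:2]-n[:,:2].mean(0),np.ones(len(n))];print(np.linalg.lstsq(A,n[:,2],rcond=None)[0])
o=observe();print(o["time_s"],o["tool_pos"],o["grip_width"],o["ft_force"],abs(o["qvel"]).max())
# where the gear rims should project if level, underside z0
c=np.array([.4527,.0881])
for z in(.196,.200,.204):
    E=[proj("scene",[c[0]+.026*np.cos(a),c[1]+.026*np.sin(a),z]) for a in np.linspace(0,6.28,73)];E=np.array(E);print(z,E.min(0),E.max(0))
```

```text
293 [0.4241 0.0564 0.1973] [0.4649 0.118  0.2342]
254 161 180 [0.4376 0.1155 0.2314] [0.4266 0.0966 0.2021]
256 171 182 [0.4377 0.1095 0.2133] [0.427  0.0893 0.2006]
258 171 183 [0.4401 0.1058 0.214 ] [0.4283 0.0835 0.2004]
260 170 184 [0.4456 0.1085 0.214 ] [0.428  0.0746 0.2018]
262 170 184 [0.4486 0.1059 0.2142] [0.4316 0.0736 0.2013]
264 157 185 [0.4601 0.118  0.2342] [0.4344 0.0714 0.1995]
266 169 185 [0.4576 0.1069 0.214 ] [0.4356 0.0655 0.2014]
268 170 185 [0.4588 0.1011 0.2136] [0.4398 0.0659 0.2003]
270 169 185 [0.4647 0.104  0.2134] [0.4429 0.064  0.2002]
272 169 185 [0.445  0.0578 0.2329] [0.4444 0.0589 0.2018]
274 173 185 [0.4484 0.0572 0.2248] [0.4472 0.0566 0.202 ]
276 185 185 [0.4517 0.0573 0.2006] [0.4517 0.0573 0.2006]
278 185 186 [0.4554 0.0567 0.2   ] [0.4561 0.0581 0.1973]
280 184 185 [0.4609 0.0591 0.1998] [0.4598 0.0572 0.1987]
282 184 184 [0.4649 0.0587 0.199 ] [0.4649 0.0587 0.199 ]
[ 0.0474 -0.0054  0.2151]
24.95 [0.4527 0.0881 0.205 ] 0.5618336310815427 [-0.5385  0.7142 -2.17  ] 0.0016243219826759393
0.196 [254.8421 176.2275] [282.515  187.2114]
0.2 [254.7214 174.3127] [282.4654 185.1984]
0.204 [254.6001 172.3884] [282.4156 183.1748]
```

The top face is at z = 0.213–0.214 all across and the underside at about 0.200, so the gear is level and at the right height. Handing in.

```bash
python3 -c "
from h import *
ctrl.close_job();o=observe();print(o['time_s'],o['tool_pos'],o['grip_width'])"
```

```text
the job is handed in; nothing more can be done
the job is handed in; nothing more can be done
```

I fed one gear out and handed the job in with the gripper still holding it about 20 cm above the bench. No verdict was reported.

- **Feeding:** I pulled the lever until I felt its stop, at about 0.83 rad by arm position. I then eased it back at about 0.05 m/s until it pressed against the home stop, and only then let go. It read about 0.005 rad there.
- **Holding:** I gripped the gear by its rim on the tongue with 80 N and lifted it. Its underside is about 0.20 m up. Depth readings put its top face at 0.213–0.214 m all across, so it is level, and the arm was still.
- **Rest of the scene:** The last top picture shows the lever at home. The pin cup, plug gauge and micrometer are within about 1–2 pixels of where they started.
- **Less certain:** I did not measure the heights of the two remaining gears. The top picture after the return shows one lying in the magazine, and the last scene depth gives about 35 mm for what is visible inside. That fits two stacked gears, whose top would be at 38 mm. During the final hold the arm hid the magazine from the top camera.

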